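# Post the battery through the push flap of the battery bin

### The job

Post the battery pack lying on the ledge of the battery bin: push the self-closing flap open with one finger and, while that finger holds it open, push the pack over the edge with the other finger so that it drops inside; do not let the pack shove against the shut flap. Then take the fingers out so that the flap swings fully shut. Only push the pack, never pinch it or lift it, and leave the things beside the bin where they are.

Things in the scene. Friction and masses are not known exactly. Their poses are not given: they have to be found in the camera images.
- sill (a point): Middle of the sill: the inner edge of the flat ledge on top of the grey steel battery bin (fixed), on the ledge's surface, 150 mm above the bench. x points level in the loading direction, from ledge into mouth; y along the sill; z up. Ledge: x -125 to 0 mm, with side lips 10 mm high. Mouth: x 0 to 125, y -80 to 80 mm, all closed by the flap. Below is an empty box, floor 6 mm above the bench.
- hinge (a point): Middle of the flap's hinge line, 125 mm ahead (x) of the sill and 46 mm above the ledge; same axes as sill. Steel cheeks 6 mm thick rise beside the flap along its slope; behind the hinge a hood 50 mm above the ledge covers 36 mm more. The flap is open to fingers from above between ledge and hinge.
- flap (a joint): Angle of the flap, rad: 0 shut, 1.15 fully open. Bare aluminium plate, 3 mm thick, 156 mm wide, 131 mm long. Shut, it slopes down from the hinge, 22 degrees below level, to the sill. Pressed down or pushed towards the hinge, its lower edge swings down into the bin; a spring shuts it by itself (2 to 7 N at a finger).
- flap_edge (a point): Middle of the flap's lower edge (a rolled hem 8 mm thick); at the sill when shut, moves down and inwards as the flap opens.
- battery: The battery pack, a black plastic block 40 mm (its x) by 62 mm (its y) by 22 mm high, about 95 g, brass contacts on its +x side; origin at the centre of its underside. It lies flat and loose on the ledge, its x roughly along the loading direction, its leading side 5 to 20 mm short of the sill.
- harddrive: Bystander: a hard drive, 147 x 102 x 26 mm, lying flat on the bench beside the bin; origin at the centre of its underside.
- heatsink: Bystander: a finned aluminium heat sink, 60 x 60 x 38 mm, standing on the bench beside the bin; origin at the centre of its underside.
- tin: Bystander: an open steel tin, 68 mm across and 70 mm high, on the bench beside the bin; origin at the centre of its underside.
- screwdriver: Bystander: a screwdriver lying on the bench beyond the hard drive; origin under its middle.
Mind the look-alikes: they are no part of the job. What is meant by the battery is not brown, purple or red, and is the smaller of those in its own colour.

How it is judged:
On the way, in this order (a step that is already met when the one before it is completed fails the run):
1. the flap is pushed open while the pack still rests on the ledge (value of joint flap above 0.1 rad and x of battery in the frame of sill below -0.005 m and z of battery in the frame of sill above -0.01 m), for 0.05 s.
2. the pack has dropped through the mouth (z of battery in the frame of sill below -0.06 m and value of joint flap above 0.1 rad).
At the end, for the whole second after the job is handed in: The pack lies at rest inside the bin (more than 90 mm below the ledge), the flap is shut (within 0.04 rad), and the hard drive, heat sink, tin and screwdriver are within 15 mm of where they began (z of battery in the frame of sill below -0.09 m and x of battery in the frame of sill between -0.125 and 0.165 m and y of battery in the frame of sill between -0.085 and 0.085 m and linear speed of battery below 0.03 m/s and value of joint flap below 0.04 rad and distance of each of harddrive, heatsink, tin, screwdriver from where it was at the start of the episode below 0.015 m); the robot touches nothing.
It fails at once if the pack goes over the sill while the flap is not held open (under 0.15 rad) (x of battery in the frame of sill above -0.005 m and z of battery in the frame of sill above -0.02 m and value of joint flap below 0.15 rad).
It fails at once if the pack is lifted off the ledge (more than 12 mm) (z of battery in the frame of sill above 0.012 m).
It fails at once if the pack is pinched or forced (more than 20 N from the fingers) (contact force between the fingers and battery above 20 N).
It fails at once if a thing beside the bin is pushed away or knocked over (distance of any of harddrive, heatsink, tin, screwdriver from where it was at the start of the episode above 0.03 m).
It also fails if it takes over 32 s, if anything falls off the work surface, if the arm or the gripper's body presses on something with over 40 N, if the wrist force passes 120 N, or if a joint passes its speed limit or range.

### The arm

A 7-joint arm with a two-finger parallel gripper is mounted at the origin on the work surface. World frame = base frame: x ahead of the robot, y to its left, z up, the work surface at z = 0. Lengths are in m, angles in rad, forces in N, time in s.
With the tool pointing down it reaches from about 0.4 to 0.875 m from the base axis. Payload 19.3 kg.
Tool frame: the origin (TCP) lies where the fingers leave the gripper's body, on its centre line; the fingertips stand bot.tip_reach ahead of it and the grasp point (between the pads) lies 54 mm ahead of it (bot.tip_reach is the distance from the TCP to the fingertips, in m); z points along the fingers, y is the line along which they close (so a half turn about z gives the same grasp; the last joint's range is limited). The gripper opens to 85 mm and grips with 20 to 120 N. Pads are 22 mm wide; open, the fingers measure 114 mm over their backs; the gripper's body (76 mm by 85 mm) begins 54 mm behind the grasp point. The pads swing forward as they close: fully open they stand 13 mm farther back than shut.
Start: joints at [1.122, 0.521, -0.036, 1.599, 0.021, 1.021, -0.113], TCP at [0.231, -0.581, 0.304] pointing down, gripper open.
Joint ranges: [-2.91, 2.91], [-0.3, 2.13], [-1.5, 1.42], [0.17, 2.43], [-1.26, 4.41], [0.16, 1.93], [-2.52, 2.52]. Speed limits (rad/s): [1.89, 1.89, 2.39, 2.39, 3.01, 3.01, 3.01].

### API

Orientations are given as [roll, pitch, yaw] about the fixed x, y, z axes, in that order (R = Rz(yaw) Ry(pitch) Rx(roll)).
In Python, from workcell import bot gives the robot as it stands. The module is installed in compiled form; this text tells all that it offers.
- The arm moves only by the shell command python3 -m jog 'ROWS' [FORCE]. ROWS is JSON, a list that holds one entry, the list of rows, each a list of 7 numbers: the shift along the tool's x, y, z in mm, then the turn, a rotation vector about the tool's x, y, z in rad, then the opening, from 0 (shut) to 1 (fully open). In form: [[[tx, ty, tz, wx, wy, wz, fingers], ...]]. A call has 1 to 5 rows; each row shifts and turns the commanded pose from where the row before left it, along the tool's axes as they then stand; what a row does not reach is not made up. A row lasts 1/10 s, in which the tool goes at most 50 mm and 8.59 degrees, less where a joint would pass 70% of its speed; a pose out of reach is approached as far as the arm can. A call is refused whole if a number of a shift passes 50 or a number of a turn 0.15, either way. A call with a gripper value outside its range is refused whole. The fingers move at their own pace and stop on an object; FORCE is the grip in N (left out, the last holds). Time passes only in rows, so rows that do not move let the fingers close. It gives the time, the measured TCP pose, the force, the opening and the grip force at its end, in the units of the state.
- bot.observe(): the state, without advancing time (a new reading comes with each control period).
- bot.grab_frame(name): name is "scene" or "top" or "wrist"; returns a dict with "img" (384x512x3 uint8, red, green, blue), "intrinsics" (3x3 intrinsics, pixels), "R" (3x3) and "t" (3): a world point X has camera coordinates R X + t; the wrist camera has in their place "tool_from_camera" (4x4, takes a point from camera to tool coordinates, whose origin is the TCP and whose axes are the flange's). Camera axes: x right, y down, z forward; pixel columns grow to the right and rows downward; lengths in m; the calibration is good to about 2 mm. A picture is of the moment at which its call begins: read the wrist's pose just before it. There is no depth.
- bot.job_done(): hands the job in; it is judged then, once.
Trained networks look in a picture, given as the dict that the camera call returned (one of the last four; its "shot" number tells which), for a name from the list of things; names that differ only in an ending like _2 or _b are one class to them, and where a whole thing is asked for, a point or a joint stands for the part that bears it (a point fixed in the world has none). Each returns a list of dicts, best first, with "conf" (0 to 1); they miss things now and then, are a little off and sometimes report something else, mostly with a low value. They report only what shows in the picture. A call takes as long as a camera call. They do not tell look-alikes from the thing itself.
- bot.trace(query, picture): "region" (384x512 bool, what is visible of it).
- bot.spot_point(query, picture): "xyz" ([x, y, z] in m, in world coordinates, good to about 4 mm: a listed point, or the origin of a listed thing).
The state is a dict: "clock": time; "qpos": joint angles; "qd": joint speeds; "joint_efforts": joint torques, N m; "position": TCP position; "tool_rot": TCP orientation; "force": force on the tool from outside, world axes, zero at the start; "moment": the same for the moment, N m; "grip_width": finger opening in m; "finger_force": force on a finger pad.
Only numpy, scipy, OpenCV 4.12 (cv2) and the standard library are available. Lean on these libraries where they do the work, as an engineer would, in place of code of your own. Each camera call takes 0.05 s, during which the arm holds its last target. There are 200 camera calls.

## Working session

There is one attempt and no reset: what is moved stays moved. The work goes in short steps, Python scripts to look and compute and a shell command to move; the robot and the scene stay as the last step left them, time stands still between calls to the robot, and variables do not carry over. Pictures are saved under pics/ and viewed, at most 10 in all, crops included, and the job is handed in when it is done.

```bash
mkdir -p pics; python3 - <<'E'
from workcell import bot
import cv2,numpy as np
s=bot.observe();print(s["clock"],s["position"],s["tool_rot"],s["grip_width"],bot.tip_reach)
ims=[]
for n in("scene","top"):
    f=bot.grab_frame(n);ims.append(f["img"])
    for q in("sill","hinge","flap_edge","battery","harddrive","heatsink","tin","screwdriver"):
        for d in bot.spot_point(q,f)[:4]:
            X=np.array(d["xyz"]);p=f["intrinsics"]@(f["R"]@X+f["t"]);print(n,q,round(d["conf"],2),X.round(3),(p[:2]/p[2]).round())
cv2.imwrite("pics/a.png",ims[0][...,::-1]);cv2.imwrite("pics/b.png",ims[1][...,::-1])
E
```

```text
0.0 [ 0.23101804 -0.58045479  0.30330997] [-3.14042295e+00  8.85736822e-05  3.78833533e-01] 0.0851601590171256 0.0726
scene sill 0.57 [ 0.57  -0.101  0.15 ] [246. 160.]
scene sill 0.5 [ 0.534 -0.102  0.151] [255. 157.]
scene hinge 0.7 [ 0.693 -0.088  0.196] [215. 160.]
scene flap_edge 0.69 [ 0.576 -0.102  0.148] [245. 161.]
scene battery 0.62 [0.359 0.022 0.003] [310. 194.]
scene battery 0.61 [ 0.351 -0.324  0.005] [272. 146.]
scene battery 0.58 [ 0.337 -0.154 -0.   ] [293. 167.]
scene battery 0.54 [ 0.536 -0.103  0.151] [255. 157.]
scene harddrive 0.81 [ 0.6    0.112 -0.006] [264. 231.]
scene heatsink 0.35 [ 0.533 -0.102  0.15 ] [255. 157.]
scene screwdriver 0.54 [ 0.57   0.234 -0.003] [288. 252.]
top sill 0.94 [ 0.572 -0.105  0.152] [322. 194.]
top hinge 0.86 [ 0.693 -0.087  0.195] [317. 148.]
top flap_edge 0.57 [ 0.574 -0.098  0.147] [319. 193.]
top battery 0.94 [ 0.352 -0.325  0.   ] [387. 276.]
top battery 0.86 [ 0.343 -0.155  0.   ] [331. 278.]
top battery 0.82 [ 0.355  0.016 -0.002] [275. 272.]
top battery 0.6 [ 0.533 -0.103  0.15 ] [321. 207.]
top harddrive 0.86 [ 0.601  0.114 -0.001] [246. 193.]
top heatsink 0.68 [ 0.68  -0.254  0.002] [361. 172.]
top tin 0.59 [ 0.543 -0.291 -0.001] [373. 215.]
top screwdriver 0.69 [0.57  0.232 0.003] [208. 201.]
```

View pics/a.png

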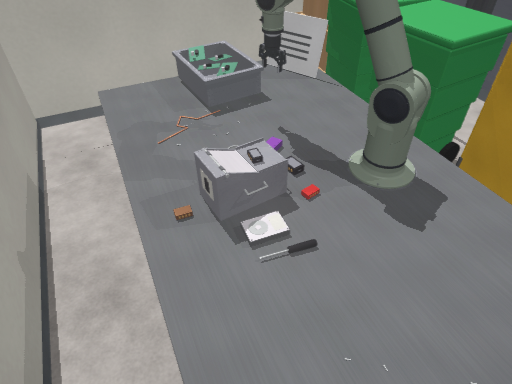

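```bash
python3 - <<'E'
import cv2
b=cv2.imread("pics/b.png")[110:310,170:430];cv2.imwrite("pics/c.png",cv2.resize(b,None,fx=3,fy=3,interpolation=cv2.INTER_CUBIC))
E
```

```text
(no output)
```

View pics/c.png

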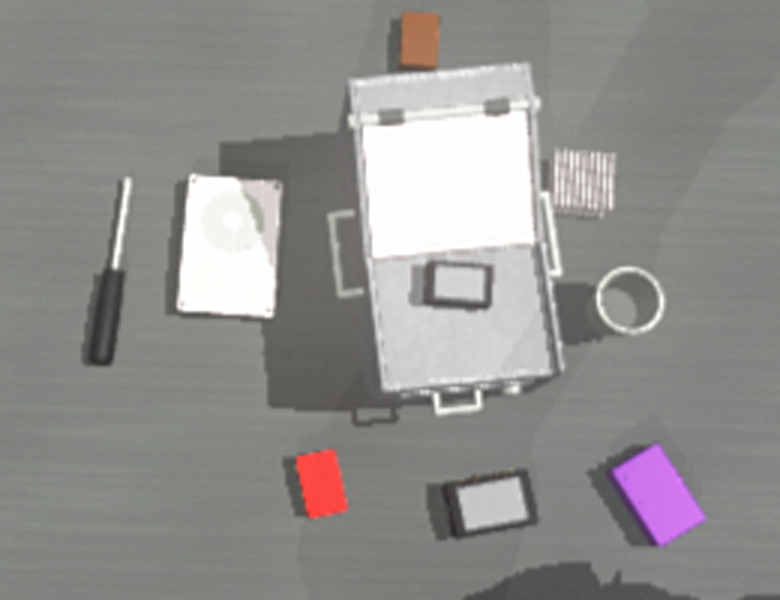

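The ledge crop shows two black candidates: a small block on the bin's ledge at top-view pixel (322,205) and a larger one on the bench at (333,277). Red, purple and brown blocks are also lying around. The one on the ledge fits: it is black and the smaller of the two. I'll plan the approach with tool y along the loading direction.

```bash
cat > h.py <<'E'
from workcell import bot
import numpy as np
from scipy.spatial.transform import Rotation as Ro
def plan(target,yaw_y,step=40,wstep=.14,tilt=0):
    "rows to bring TCP to target with tool y heading yaw_y (world), tool z down"
    s=bot.observe();p=s["position"].copy();R=Ro.from_euler("xyz",s["tool_rot"])
    G=Ro.from_matrix(np.array([[-np.cos(yaw_y+np.pi/2),np.cos(yaw_y),0],[-np.sin(yaw_y+np.pi/2),np.sin(yaw_y),0],[0,0,-1]]) )if 0 else Ro.from_euler("xyz",[np.pi,0,yaw_y+np.pi/2])*Ro.from_rotvec([tilt,0,0])
    w=(R.inv()*G).as_rotvec();d=np.array(target)-p
    n=int(max(np.ceil(np.linalg.norm(d)/step),np.ceil(abs(w).max()/wstep),1))
    for i in range(n):
        t=R.inv().apply(d/n)*1000
        print(np.r_[t.round(1),(w/n).round(3)].tolist());R=R*Ro.from_rotvec(w/n)
def st():
    s=bot.observe();print(s["clock"],s["position"].round(4),s["tool_rot"].round(3),s["force"].round(1),round(s["grip_width"],4));return s
E
python3 - <<'E'
from h import *
print(bot.grab_frame("wrist")["tool_from_camera"].round(3))
plan([.54,-.105,.42],.12)
E
```

```text
[[ 0.001 -0.966 -0.259  0.065]
 [ 1.     0.001  0.     0.001]
 [-0.    -0.259  0.966 -0.069]
 [ 0.     0.     0.     1.   ]]
[46.3, -32.8, -11.6, -0.0, 0.0, -0.131]
[50.2, -26.4, -11.6, -0.0, 0.0, -0.131]
[53.2, -19.6, -11.6, -0.0, 0.0, -0.131]
[55.3, -12.5, -11.6, -0.0, 0.0, -0.131]
[56.5, -5.2, -11.6, -0.0, 0.0, -0.131]
[56.7, 2.3, -11.6, -0.0, 0.0, -0.131]
[55.9, 9.7, -11.6, -0.0, 0.0, -0.131]
[54.1, 16.9, -11.6, -0.0, 0.0, -0.131]
[51.5, 23.8, -11.6, -0.0, 0.0, -0.131]
[47.9, 30.4, -11.6, -0.0, 0.0, -0.131]
```

```bash
sed -i 's#norm(d)/step)#norm(d)*1000/step)#' h.py
python3 -m jog '[[[31,-22,-8,0,0,-0.087,1],[32,-20,-8,0,0,-0.087,1],[34,-17,-8,0,0,-0.087,1],[35,-14,-8,0,0,-0.087,1],[36,-11,-8,0,0,-0.087,1]]]'
python3 -m jog '[[[37,-8,-8,0,0,-0.087,1],[37,-5,-8,0,0,-0.087,1],[38,-2,-8,0,0,-0.087,1],[38,2,-8,0,0,-0.087,1],[38,5,-8,0,0,-0.087,1]]]'
python3 -c "
from h import *
st();plan([.54,-.105,.42],.12)"
```

```text
clock: 1.45
position: [0.3313, -0.4186, 0.3444]
tool_rot: [3.141, 0.0, 0.817]
force: [0.8, -0.4, 0.1]
grip_width: 0.0855
finger_force: 0.0
clock: 1.95
position: [0.4287, -0.2559, 0.3845]
tool_rot: [3.141, 0.0, 1.252]
force: [0.3, -0.0, -0.0]
grip_width: 0.0855
finger_force: 0.0
1.95 [ 0.4287 -0.2559  0.3845] [3.141 0.    1.252] [ 0.3 -0.  -0. ] 0.0855
[35.6, 11.7, -7.1, 0.0, 0.0, -0.088]
[34.5, 14.8, -7.1, 0.0, 0.0, -0.088]
[33.1, 17.7, -7.1, 0.0, 0.0, -0.088]
[31.4, 20.5, -7.1, 0.0, 0.0, -0.088]
[29.5, 23.2, -7.1, 0.0, 0.0, -0.088]
```

```bash

python3 -m jog '[[[36,12,-7,0,0,-0.088,1],[34,15,-7,0,0,-0.088,1],[33,18,-7,0,0,-0.088,1],[31,20,-7,0,0,-0.088,1],[29,23,-7,0,0,-0.088,1]]]'
python3 - <<'E'
from h import *
import cv2
s=st();f=bot.grab_frame("wrist")
T=np.eye(4);T[:3,:3]=Ro.from_euler("xyz",s["tool_rot"]).as_matrix();T[:3,3]=s["position"]
C=T@f["tool_from_camera"];np.savez("w.npz",C=C,K=f["intrinsics"])
for q in("sill","hinge","flap_edge","battery"):
    for d in bot.spot_point(q,f)[:3]:
        X=np.array(d["xyz"]);c=np.linalg.inv(C)@np.r_[X,1];p=f["intrinsics"]@c[:3];print(q,round(d["conf"],2),X.round(4),(p[:2]/p[2]).round())
cv2.imwrite("pics/d.png",cv2.resize(f["img"][...,::-1],(800,600)))
E
```

```text
clock: 2.45
position: [0.5406, -0.1066, 0.4194]
tool_rot: [3.141, 0.0, 1.692]
force: [0.2, -1.1, 0.5]
grip_width: 0.0856
finger_force: 0.0
2.45 [ 0.5406 -0.1066  0.4194] [3.141 0.    1.692] [ 0.2 -1.1  0.5] 0.0856
sill 0.64 [ 0.5671 -0.0997  0.1503] [280. 163.]
hinge 0.61 [ 0.6954 -0.0842  0.1887] [405. 170.]
flap_edge 0.63 [ 0.5772 -0.0998  0.1468] [288. 164.]
battery 0.93 [0.354  0.0174 0.0006] [148.  56.]
battery 0.75 [ 0.5362 -0.1032  0.1534] [254. 163.]
battery 0.57 [ 0.3532 -0.3235  0.0026] [142. 254.]
```

View pics/d.png

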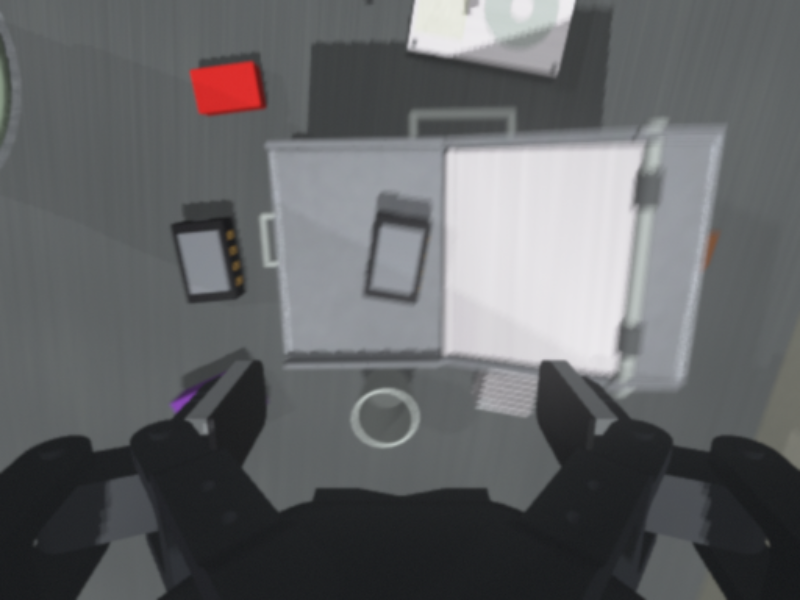

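The wrist view (800x600) shows the small black pack on the ledge, top corners about (379,210), (431,215), (416,302) and (365,297). The sill line runs (444,147) to (442,355), and the flap is shut.

```bash
python3 - <<'E'
import numpy as np
d=np.load("w.npz");C,K=d["C"],d["K"]
def ray(u,v,z):
    r=C[:3,:3]@np.linalg.solve(K,[u*.64,v*.64,1]);return C[:3,3]+r*(z-C[2,3])/r[2]
for n,z,P in(("sill",.15,[(444,147),(442,355)]),("ledgeback",.15,[(277,150),(292,352)]),("pack",.172,[(379,210),(431,215),(416,302),(365,297)]),("hinge",.196,[(650,160),(627,375)])):
    Q=np.array([ray(u,v,z) for u,v in P]);print(n,Q.round(4).tolist(),Q.mean(0).round(4))
    if n=="sill":
        a=Q[0]-Q[1];y=np.arctan2(-a[0],a[1]);print("yaw",y);S=Q.mean(0)
    else:
        e=Q-S;print("in sill",np.c_[e[:,0]*np.cos(y)+e[:,1]*np.sin(y),-e[:,0]*np.sin(y)+e[:,1]*np.cos(y)].round(4).tolist())
E
```

```text
sill [[0.5607, -0.022, 0.15], [0.5825, -0.1799, 0.15]] [ 0.5716 -0.101   0.15  ]
yaw 0.13716453993904368
ledgeback [[0.4426, -0.0386, 0.15], [0.4626, -0.1921, 0.15]] [ 0.4526 -0.1154  0.15  ]
in sill [[-0.1193, 0.0794], [-0.1205, -0.0754]]
pack [[0.5204, -0.0699, 0.172], [0.5566, -0.0689, 0.172], [0.5545, -0.1323, 0.172], [0.5172, -0.1331, 0.172]] [ 0.5372 -0.101   0.172 ]
in sill [[-0.0465, 0.0378], [-0.0106, 0.0339], [-0.0213, -0.0287], [-0.0583, -0.0244]]
hinge [[0.6849, -0.0168, 0.196], [0.7071, -0.1603, 0.196]] [ 0.696  -0.0886  0.196 ]
in sill [[0.1237, 0.0679], [0.1261, -0.0773]]
```

```bash
cat >> h.py <<'E'
Y=.137;S=np.array([.5716,-.101,.15])
def w(x,y,z): return S+Ro.from_euler("z",Y).apply([x,y,z])
def rel():
    s=st();print("rel",(Ro.from_euler("z",-Y).apply(s["position"]-S)*1000).round(1))
E
python3 -c "
from h import *
rel();plan(w(-.020,.003,.120),Y)"
```

```text
2.7 [ 0.5396 -0.1083  0.4187] [-3.141  0.     1.688] [-1.  -0.5  0.5] 0.085
rel [-32.7  -2.9 268.7]
[1.5, 3.2, 37.2, -0.0, 0.0, -0.005]
[1.5, 3.2, 37.2, -0.0, 0.0, -0.005]
[1.5, 3.2, 37.2, -0.0, 0.0, -0.005]
[1.5, 3.2, 37.2, -0.0, 0.0, -0.005]
```

```bash

python3 -m jog '[[[1.5,3.2,37,0,0,-0.005,1],[1.5,3.2,37,0,0,-0.005,1],[1.5,3.2,37,0,0,-0.005,1],[1.5,3.2,37,0,0,-0.005,1],[0,0,0,0,0,0,1]]]'
python3 - <<'E'
from h import *
import cv2
rel()
f=bot.grab_frame("wrist");g=bot.grab_frame("scene")
cv2.imwrite("pics/e.png",np.hstack([cv2.resize(f["img"],(400,300)),cv2.resize(g["img"][100:220,180:340],(400,300),interpolation=cv2.INTER_CUBIC)])[...,::-1])
E
```

```text
clock: 3.2
position: [0.5498, -0.1012, 0.2671]
tool_rot: [-3.135, -0.002, 1.707]
force: [-0.6, -0.2, 1.1]
grip_width: 0.0853
finger_force: 0.0
3.2 [ 0.5498 -0.1012  0.2671] [-3.135e+00 -2.000e-03  1.707e+00] [-0.6 -0.2  1.1] 0.0853
rel [-21.6   2.8 117.1]
```

View pics/e.png

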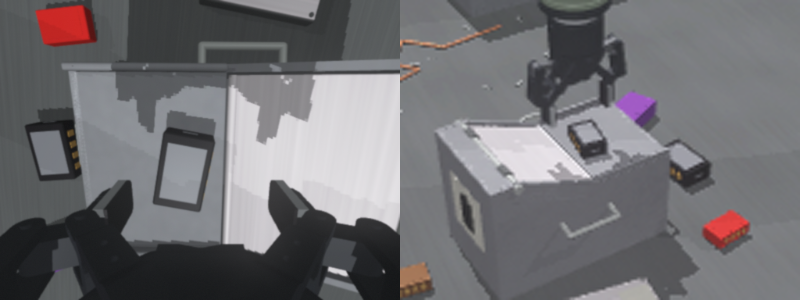

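The fingers straddle the pack, one behind it over the ledge and one over the flap. I'll descend, watching the force.

```bash

python3 -m jog '[[[0,0,10,-0.006,0,0,1],[0,0,10,0,0,0,1],[0,0,0,0,0,0,1]]]'
python3 -m jog '[[[0,0,5,0,0,0,1],[0,0,5,0,0,0,1],[0,0,0,0,0,0,1]]]'
python3 -c "
from h import *
rel()"
```

```text
clock: 3.6
position: [0.5515, -0.1006, 0.2503]
tool_rot: [3.136, 0.0, 1.708]
force: [0.1, -0.9, 0.2]
grip_width: 0.0851
finger_force: 0.0
clock: 3.9
position: [0.5518, -0.1003, 0.2404]
tool_rot: [3.136, -0.0, 1.709]
force: [0.3, -0.4, 1.2]
grip_width: 0.0856
finger_force: 0.0
3.9 [ 0.5518 -0.1003  0.2404] [ 3.136 -0.     1.709] [ 0.3 -0.4  1.2] 0.0856
rel [-19.5   3.4  90.4]
```

```bash

python3 -m jog '[[[0,0,4,0,0,0,1],[0,0,0,0,0,0,1]]]'
python3 -m jog '[[[0,0,4,0,0,0,1],[0,0,0,0,0,0,1]]]'
python3 -m jog '[[[0,0,3,0,0,0,1],[0,0,0,0,0,0,1]]]'
python3 - <<'E'
from h import *
import cv2
rel()
f=bot.grab_frame("wrist");g=bot.grab_frame("scene")
cv2.imwrite("pics/f.png",np.hstack([cv2.resize(f["img"],(400,300)),cv2.resize(g["img"][120:210,190:310],(400,300),interpolation=cv2.INTER_CUBIC)])[...,::-1])
E
```

```text
clock: 4.1
position: [0.5519, -0.1003, 0.2365]
tool_rot: [3.136, -0.0, 1.709]
force: [-0.5, -0.6, 0.5]
grip_width: 0.0855
finger_force: 0.0
clock: 4.3
position: [0.5519, -0.1003, 0.2325]
tool_rot: [3.136, -0.0, 1.709]
force: [0.9, -0.4, 0.2]
grip_width: 0.0853
finger_force: 0.0
clock: 4.5
position: [0.5519, -0.1003, 0.2296]
tool_rot: [3.136, -0.0, 1.709]
force: [-0.7, 0.3, 0.3]
grip_width: 0.0854
finger_force: 0.0
4.5 [ 0.5519 -0.1003  0.2296] [ 3.136 -0.     1.709] [-0.7  0.3  0.3] 0.0854
rel [-19.4   3.4  79.6]
```

View pics/f.png

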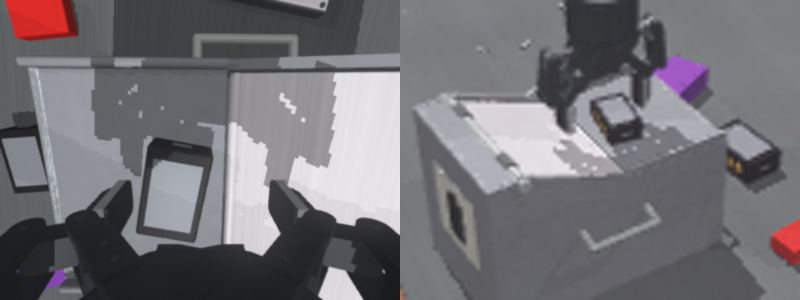

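No contact yet, so the open tips stand about 60 mm ahead of the TCP. The pack lies between the fingers, undisturbed.

```bash

python3 -m jog '[[[0,0,4,0,0,0,1],[0,0,0,0,0,0,1]]]'
python3 -m jog '[[[0,0,4,0,0,0,1],[0,0,0,0,0,0,1]]]'
python3 -m jog '[[[0,0,4,0,0,0,1],[0,0,0,0,0,0,1]]]'
python3 -m jog '[[[0,0,2,0,0,0,1],[0,0,0,0,0,0,1]]]'
python3 -c "
from h import *
rel()"
```

```text
clock: 4.8
position: [0.5519, -0.1003, 0.2254]
tool_rot: [3.136, -0.0, 1.709]
force: [0.2, 0.3, 0.3]
grip_width: 0.0856
finger_force: 0.0
clock: 5.0
position: [0.5519, -0.1002, 0.2214]
tool_rot: [3.136, -0.0, 1.709]
force: [-0.5, -0.4, 0.3]
grip_width: 0.0854
finger_force: 0.0
clock: 5.2
position: [0.5521, -0.1003, 0.2175]
tool_rot: [3.136, -0.0, 1.709]
force: [-0.0, 0.4, 0.8]
grip_width: 0.0853
finger_force: 0.5
clock: 5.4
position: [0.5521, -0.1003, 0.2158]
tool_rot: [3.136, -0.0, 1.709]
force: [-0.1, -0.0, 1.5]
grip_width: 0.0855
finger_force: 0.5
5.4 [ 0.5521 -0.1003  0.2158] [ 3.136 -0.     1.709] [-0.1 -0.   1.5] 0.0855
rel [-19.2   3.4  65.8]
```

```bash

python3 -m jog '[[[0,0,2,0,0,0,1],[0,0,0,0,0,0,1]]]'
python3 - <<'E'
from h import *
import cv2
rel()
f=bot.grab_frame("wrist");g=bot.grab_frame("scene")
for d in bot.spot_point("flap_edge",g)[:1]+bot.spot_point("flap_edge",f)[:1]+bot.spot_point("battery",f)[:3]:print(d["conf"],(Ro.from_euler("z",-Y).apply(np.array(d["xyz"])-S)*1000).round(1))
cv2.imwrite("pics/g.png",np.hstack([cv2.resize(f["img"],(400,300)),cv2.resize(g["img"][120:210,190:310],(400,300),interpolation=cv2.INTER_CUBIC)])[...,::-1])
E
```

```text
clock: 5.6
position: [0.5521, -0.1003, 0.2138]
tool_rot: [3.136, -0.0, 1.709]
force: [-0.4, 0.4, 1.7]
grip_width: 0.0856
finger_force: 0.5
5.6 [ 0.5521 -0.1003  0.2138] [ 3.136 -0.     1.709] [-0.4  0.4  1.7] 0.0856
rel [-19.2   3.4  63.8]
0.67 [ 5.4 -1.1 -8.7]
0.63 [  7.5   2.  -12.1]
0.94 [-239.8  -26.  -147.2]
0.86 [-37.6   1.9   0.8]
0.83 [-198.6  146.  -148.6]
```

View pics/g.png

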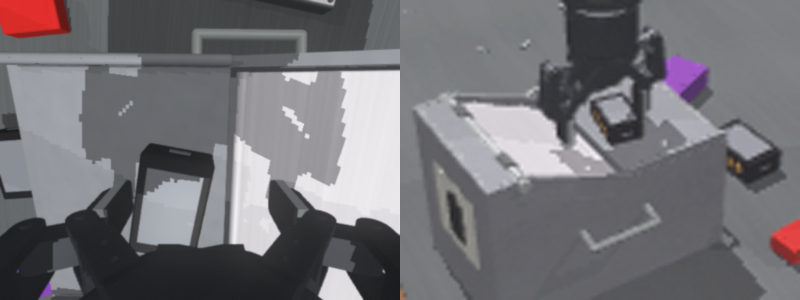

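The flap edge is about 10 mm below the sill (about 0.08 rad). The rear finger is just behind the pack. Now I'll push forward, which opens the flap further.

```bash

python3 -m jog '[[[0,4,0,0,0,0,1],[0,4,0,0,0,0,1],[0,4,0,0,0,0,1],[0,0,0,0,0,0,1]]]'
python3 -m jog '[[[0,3,0,0,0,0,1],[0,3,0,0,0,0,1],[0,0,0,0,0,0,1]]]'
python3 - <<'E'
from h import *
import cv2
rel()
f=bot.grab_frame("wrist");g=bot.grab_frame("scene")
for d in bot.spot_point("flap_edge",g)[:1]+bot.spot_point("flap_edge",f)[:1]+bot.spot_point("battery",f)[:3]:print(d["conf"],(Ro.from_euler("z",-Y).apply(np.array(d["xyz"])-S)*1000).round(1))
cv2.imwrite("pics/h.png",np.hstack([cv2.resize(f["img"],(400,300)),cv2.resize(g["img"][120:210,190:310],(400,300),interpolation=cv2.INTER_CUBIC)])[...,::-1])
E
```

```text
clock: 6.25
position: [0.5646, -0.0984, 0.2139]
tool_rot: [3.135, -0.0, 1.709]
force: [-0.1, -0.9, 1.3]
grip_width: 0.0857
finger_force: 0.7
clock: 6.55
position: [0.5703, -0.0977, 0.214]
tool_rot: [3.135, -0.0, 1.709]
force: [-0.4, -0.4, 1.5]
grip_width: 0.0849
finger_force: 0.7
6.55 [ 0.5703 -0.0977  0.214 ] [ 3.135 -0.     1.709] [-0.4 -0.4  1.5] 0.0849
rel [-0.8  3.5 64. ]
0.83 [ 13.5  -2.3 -18.3]
0.8 [-197.4  148.5 -148.5]
0.69 [-24.6   3.    2.1]
```

View pics/h.png

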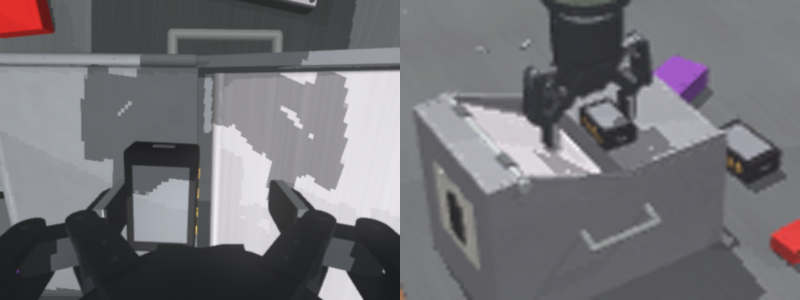

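The pack has squared up at x about -24 mm and the flap edge is at -18 mm. I'll keep pushing.

```bash

python3 -m jog '[[[0,4,0,0,0,0,1],[0,4,0,0,0,0,1],[0,4,0,0,0,0,1],[0,4,0,0,0,0,1],[0,0,0,0,0,0,1]]]'
python3 -m jog '[[[0,4,0,0,0,0,1],[0,4,0,0,0,0,1],[0,4,0,0,0,0,1],[0,0,0,0,0,0,1]]]'
python3 - <<'E'
from h import *
import cv2
rel()
f=bot.grab_frame("wrist");g=bot.grab_frame("scene")
for d in bot.spot_point("flap_edge",g)[:1]+bot.spot_point("flap_edge",f)[:1]+bot.spot_point("battery",f)[:3]:print(d["conf"],(Ro.from_euler("z",-Y).apply(np.array(d["xyz"])-S)*1000).round(1))
cv2.imwrite("pics/i.png",np.hstack([cv2.resize(f["img"],(400,300)),cv2.resize(g["img"][120:210,190:310],(400,300),interpolation=cv2.INTER_CUBIC)])[...,::-1])
E
```

```text
clock: 7.3
position: [0.5864, -0.0954, 0.214]
tool_rot: [3.135, -0.0, 1.709]
force: [-1.2, -0.7, 2.1]
grip_width: 0.085
finger_force: 0.9
clock: 7.7
position: [0.5983, -0.0938, 0.2142]
tool_rot: [3.135, -0.0, 1.709]
force: [-1.5, -0.7, 1.8]
grip_width: 0.0857
finger_force: 1.2
7.7 [ 0.5983 -0.0938  0.2142] [ 3.135 -0.     1.709] [-1.5 -0.7  1.8] 0.0857
rel [27.4  3.5 64.2]
0.71 [ 31.8  -1.8 -46.2]
0.73 [ 32.5   1.3 -43.8]
0.83 [  3.9   7.6 -10.8]
```

View pics/i.png

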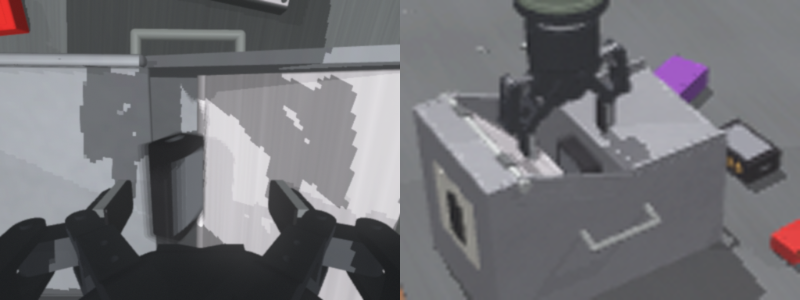

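The pack is tipping over the sill, leaning on the flap, whose edge is 45 mm down. I'll push on to widen the gap.

```bash

python3 -m jog '[[[0,4,0,0,0,0,1],[0,4,0,0,0,0,1],[0,4,0,0,0,0,1],[0,4,0,0,0,0,1],[0,0,0,0,0,0,1]]]'
python3 - <<'E'
from h import *
import cv2
rel()
f=bot.grab_frame("wrist");g=bot.grab_frame("top")
for d in bot.spot_point("flap_edge",g)[:1]+bot.spot_point("flap_edge",f)[:1]+bot.spot_point("battery",f)[:4]:print(d["conf"],(Ro.from_euler("z",-Y).apply(np.array(d["xyz"])-S)*1000).round(1))
cv2.imwrite("pics/j.png",cv2.resize(f["img"],(400,300))[...,::-1])
E
```

```text
clock: 8.45
position: [0.6139, -0.0917, 0.214]
tool_rot: [3.136, -0.0, 1.709]
force: [-3.8, -0.3, 1.7]
grip_width: 0.0855
finger_force: 2.1
8.45 [ 0.6139 -0.0917  0.214 ] [ 3.136 -0.     1.709] [-3.8 -0.3  1.7] 0.0855
rel [43.1  3.4 64. ]
0.65 [ 50.1  -1.2 -60.6]
0.73 [ 55.6   1.1 -62. ]
0.84 [ -12.4    1.1 -124.5]
```

View pics/j.png

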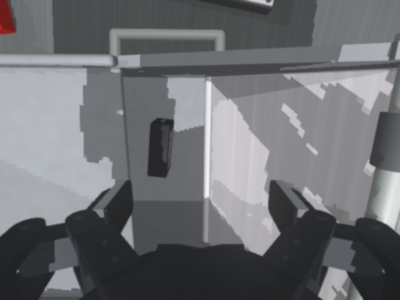

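The pack has dropped to the bin floor, visible at (160,147). Withdrawing straight up.

```bash

python3 -m jog '[[[0,0,-12,0,0,0,1],[0,0,-12,0,0,0,1],[0,0,-15,0,0,0,1],[0,0,-20,0,0,0,1],[0,0,-30,0,0,0,1]]]'
python3 -m jog '[[[0,0,-30,0,0,0,1],[0,0,-30,0,0,0,1],[0,0,0,0,0,0,1],[0,0,0,0,0,0,1],[0,0,0,0,0,0,1]]]'
python3 - <<'E'
from h import *
import cv2
rel()
f=bot.grab_frame("wrist");g=bot.grab_frame("scene");t=bot.grab_frame("top")
for d in bot.spot_point("flap_edge",g)[:1]+bot.spot_point("flap_edge",f)[:1]+bot.spot_point("flap_edge",t)[:1]:print(d["conf"],(Ro.from_euler("z",-Y).apply(np.array(d["xyz"])-S)*1000).round(1))
for q in("harddrive","heatsink","tin","screwdriver"):
    for d in bot.spot_point(q,t)[:1]:print(q,np.round(d["xyz"],3))
cv2.imwrite("pics/k.png",np.hstack([cv2.resize(f["img"],(400,300)),cv2.resize(g["img"][120:210,190:310],(400,300),interpolation=cv2.INTER_CUBIC)])[...,::-1])
E
```

```text
clock: 9.2
position: [0.613, -0.0917, 0.3046]
tool_rot: [3.135, -0.0, 1.709]
force: [-0.8, -0.1, -0.2]
grip_width: 0.0857
finger_force: 0.0
clock: 9.7
position: [0.6125, -0.0919, 0.3632]
tool_rot: [3.136, -0.0, 1.709]
force: [-0.7, 0.2, -0.2]
grip_width: 0.0852
finger_force: 0.0
9.7 [ 0.6125 -0.0919  0.3632] [ 3.136 -0.     1.709] [-0.7  0.2 -0.2] 0.0852
rel [ 41.8   3.5 213.2]
0.58 [ 2.7  0.  -5.6]
0.96 [ 9.5  0.7 -2.1]
0.72 [ 0.3 -1.8  2.1]
harddrive [0.602 0.112 0.   ]
screwdriver [0.571 0.238 0.001]
```

View pics/k.png

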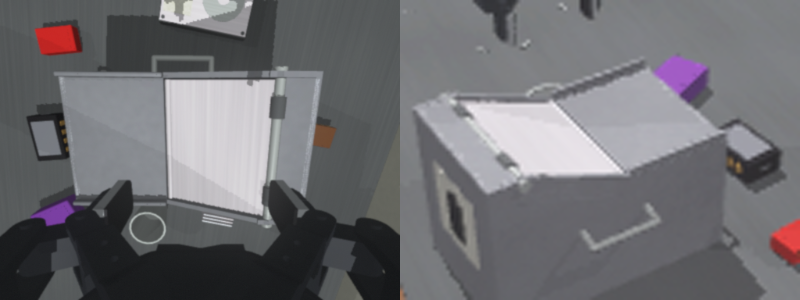

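The flap lies shut against the sill, the ledge is empty, and the tool is clear.

```bash
python3 -m jog '[[[0,0,0,0,0,0,1],[0,0,0,0,0,0,1],[0,0,0,0,0,0,1],[0,0,0,0,0,0,1],[0,0,0,0,0,0,1]]]' >/dev/null; python3 -c "
from workcell import bot
print(bot.job_done())"
```

```text
the job is handed in; nothing more can be done
None
```

The battery pack is inside the bin, the flap has swung shut, nothing I did went near the things beside the bin, and the job is handed in (no verdict was returned).

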